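Set and lock a telescoping hold-down on a bush

ROBOT

A 7-joint arm with a two-finger parallel gripper is mounted at the origin on a cart in front of the work surface, level with it; the furniture and walls round the work are solid. World frame = base frame: x ahead of the robot, y to its left, z up, the work surface at z = 0. Lengths are in m, angles in degrees, forces in N, time in s.
With the tool pointing down it reaches from about 0.35 to 0.9 m from the base axis. Payload 8.1 kg.
Tool frame: the origin (TCP) lies at the very end of the fingers, on their centre line; the grasp point (between the pads) lies 19 mm behind it (env.pinch_z is the z of the grasp point in the tool frame, in m); z points along the fingers, y is the line along which they close (so a half turn about z gives the same grasp; the last joint's range is limited). The gripper opens to 85 mm and grips with 20 to 120 N. Pads are 22 mm wide; open, the fingers measure 114 mm over their backs; the gripper's body (76 mm by 85 mm) begins 54 mm behind the grasp point. The pads swing forward as they close: fully open they stand 13 mm farther back than shut.
Start: joints at [57.892, 24.895, 1.432, 90.138, -0.665, 64.973, -4.303], TCP at [0.276, -0.561, 0.211] pointing down, gripper open.
Joint ranges: [-149.89, 149.89], [-25.12, 119.58], [-72.63, 75.52], [4.76, 147.25], [-75.54, 255.54], [6.69, 114.76], [-157.13, 157.13]. Speed limits (degrees/s): [127.2, 127.2, 172.46, 172.46, 180, 180, 180].

INTERFACE

Orientations are given as a 3x3 rotation matrix whose columns are the frame's x, y, z axes.
In Python, from plant import env gives the robot as it stands. The module is installed in compiled form; this text tells all that it offers.
- The arm moves only by the tool carry_out, never from a script. Its argument "motion" is a list of rows, each a list of 7 numbers: the opening in per cent of the stroke, from 0 (shut) to 100 (fully open), then the shift along the tool's x, y, z in m, then the turn, a rotation vector about the tool's x, y, z in rad. In form: [[claw, dx, dy, dz, ax, ay, az], ...]. A call has exactly 5 rows; each row shifts and turns the commanded pose from where the row before left it, along the tool's axes as they then stand; what a row does not reach is not made up. A row lasts 1/10 s, in which the tool goes at most 50 mm and 8.59 degrees, less where a joint would pass 70% of its speed; a pose out of reach is approached as far as the arm can. A call is refused whole if a number of a shift passes 0.05 or a number of a turn 0.15, either way. A call with a gripper value outside its range is refused whole. The fingers move at their own pace and stop on an object; "force" is the grip in N (left out, the last holds). Time passes only in rows, so rows that do not move let the fingers close, or fill a call up. It gives the time, the measured TCP pose, the force, the opening and the grip force at its end, in the units of the state.
- env.sense(): the state, without advancing time (a new reading comes with each control period).
- env.read_camera(name): name is "side" or "top"; returns the picture (400x640x3 uint8, red, green, blue); there is no depth.
- env.calibration(name): a dict with "fx", "fy", "cx", "cy" (pixels), "position" and "rotation" of the camera in the world. Camera axes: x right, y down, z forward; pixel columns grow to the right and rows downward; lengths in m; the calibration is good to about 2 mm. A picture is of the moment at which its call begins. calibration takes no time and is no camera call.
- env.sign_off(): hands the job in; it is judged then, once.
The state is a dict: "clock": time; "joint_pos": joint angles; "dq": joint speeds; "tau": joint torques, N m; "eef_pos": TCP position; "tcp_rot": TCP orientation; "ft_force": force on the tool from outside, world axes, zero at the start; "wrist_torque": the same for the moment, N m; "grip_width": opening from 0.0 (shut) to 1.0 (fully open); "gripper_force": force on a finger pad.
Only numpy, scipy, OpenCV 4.12 (cv2) and the standard library are available. Lean on these libraries where they do the work, as an engineer would, in place of code of your own. Each camera call takes 0.05 s, during which the arm holds its last target. There are 200 camera calls.

TASK

The bronze guide bush on the bench stand has to be held down by the stand's telescoping rod. Twist the rod's orange wing grip anticlockwise by about 65 degrees to unlock it, slide the rod down until its spring pad presses on the bush with about 9 N (never as much as 20 N), and keep that pressure while you twist the grip back clockwise to its stop to lock it; then let go and move clear. The bush stays upright where it stands, with the pad still pressing on it.

Things in the scene. Friction and masses are not known exactly. Their poses are not given: they have to be found in the camera images.
- stand: Blue hold-down stand bolted to the bench, 130 x 100 x 182 mm: grey base plate 14 mm thick; a blue column on its +x side (top 182 mm up, its highest part) carries an arm with an upright sleeve. Origin: on the bench, on the sleeve's axis; x points from sleeve to column, z up.
- sleeve_top (a point): Centre of the upper end of the vertical aluminium sleeve, 180 mm above the bench; the sleeve is 38 mm across and 55 mm long. The rod slides and twists on its vertical axis.
- rod: Telescoping rod (steel, 22 mm diameter) through the sleeve, topped by an orange wing grip 56 mm long in the rod's x, 24 mm wide in its y, 28 mm high. Origin: centre of the wing grip, on the rod's axis, 265 mm above the bench when extension is 0; z up. Rod and pad weigh about 0.23 kg. Grip it firmly (40 N or more) for turning.
- rod_end (a point): Lower end of the steel rod, 140 mm below the grip's centre. Under it a black rubber pad, 26 mm across, hangs on a screwed stem: its underside is 16 to 26 mm below this point, set differently every time and not measured, so its contact with the bush must be felt. The pad is sprung upward-yielding: 3 N per mm, bottoming hard after 7 mm.
- extension (a joint): How far the rod is slid down through the sleeve, m, 0 (highest) to 0.065; grows downward. Unlocked, it slides with a drag of about 3 N, which holds its weight but little of the pad's spring: let go unlocked, it is pushed up until about 5 N are left. Locked, it holds a push of the pad of about 10 N.
- twist (a joint): Twist of the rod, rad: 0 is locked, at its stop, with the long side of the wing grip in line with the stand's x; grows anticlockwise seen from above to a stop at 1.25. Below about 0.9 an eccentric cam wedges the rod ever harder (turning takes 0.3 to 0.7 N m); above that it slides freely. It stays where it is left. It starts locked, at 0 to 0.1.
- bush: Bronze guide bush standing upright, flange down, loose on the base plate under the rod, between three small dowels: 42 mm flange, 45 mm high, 0.16 kg. Origin: centre of its underside, on the base plate's top; its top is 59 mm above the bench.

How it is judged (in metres and radians):
On the way, in this order (a step that is already met when the one before it is completed fails the run):
1. the rod is twisted to unlock, before the pad has reached the bush (value of joint twist above 0.9 rad and contact force between rod and bush below 0.5 N), for 0.1 s.
2. still unlocked, the rod is slid down until its pad presses on the bush with 4 to 15 N (value of joint twist above 0.8 rad and contact force between rod and bush between 4 and 15 N), for 0.2 s.
3. the rod is twisted back and locked (value of joint twist below 0.2 rad), for 0.1 s.
At the end, for the whole second after the job is handed in: The rod is locked (twist below 0.2 rad) and at rest, its pad presses on the bush with 5 to 14 N, and the bush stands upright under it, within 6 mm of the sleeve's axis (value of joint twist below 0.2 rad and contact force between rod and bush between 5 and 14 N and velocity of joint extension between -0.003 and 0.003 m/s and angle between bush's own z axis and vertical below 0.05 rad and horizontal distance between bush and stand below 0.006 m); the robot touches nothing.
It fails at once if the pad presses on the bush with more than 20 N (contact force between rod and bush above 20 N).
It fails at once if the bush is shifted by more than 8 mm (distance of bush from where it was at the start of the episode above 0.008 m).
It also fails if it takes over 64 s, if anything falls off the work surface, if the arm or the gripper's body presses on something with over 40 N, if the wrist force passes 120 N, or if a joint passes its speed limit or range.

## Working session

There is one attempt and no reset: what is moved stays moved. The work goes in short steps, Python scripts to look and compute and a tool call to move; the robot and the scene stay as the last step left them, time stands still between calls to the robot, and variables do not carry over. Pictures are saved under pics/ and viewed, at most 10 in all, crops included, and the job is handed in when it is done.

Besides the shell and the picture viewer there is one more tool, called by a JSON object that holds its "fn" and its "kwargs". carry_out: Moves the arm, as the interface text tells. Its arguments: {"type":"object","properties":{"motion":{"type":"array","items":{"type":"array","items":{"type":"number"}}},"force":{"type":"number"}},"required":["motion"]}

```bash
mkdir -p pics; python3 - <<'E'
from plant import env
import cv2,numpy as np
s=env.sense()
for k,v in s.items(): print(k,np.round(v,3).tolist())
print(env.pinch_z)
for n in("side","top"):
    c=env.calibration(n);print(n,{k:np.round(v,4).tolist() for k,v in c.items()})
    cv2.imwrite(f"pics/{n}0.png",env.read_camera(n)[:,:,::-1])
E
```

```text
clock 0.0
joint_pos [57.89, 24.938, 1.429, 90.188, -0.666, 64.973, -4.304]
dq [-0.025, 0.071, -0.051, 0.074, 0.026, 0.087, -0.044]
tau [-0.002, -67.049, 1.024, -31.621, 0.016, 0.013, -0.0]
eef_pos [0.276, -0.56, 0.21]
tcp_rot [[0.897, 0.442, -0.001], [0.442, -0.897, 0.001], [-0.0, -0.002, -1.0]]
ft_force [-0.331, -0.158, 0.532]
wrist_torque [0.001, 0.055, 0.003]
gripper_force 0.0
grip_width 1.0
-0.0187
side {'fx': 381.3975, 'fy': 381.3975, 'cx': 322.4562, 'cy': 199.9994, 'position': [0.1504, 0.6554, 0.5621], 'rotation': [[-0.8476, -0.2579, 0.4637], [-0.5306, 0.4018, -0.7464], [0.0062, -0.8787, -0.4774]]}
top {'fx': 403.5943, 'fy': 403.5943, 'cx': 321.3371, 'cy': 206.0796, 'position': [0.4739, 0.0333, 1.0354], 'rotation': [[-0.0017, -0.9939, 0.1099], [-0.9999, -0.0001, -0.0166], [0.0165, -0.1099, -0.9938]]}
```

View pics/side0.png

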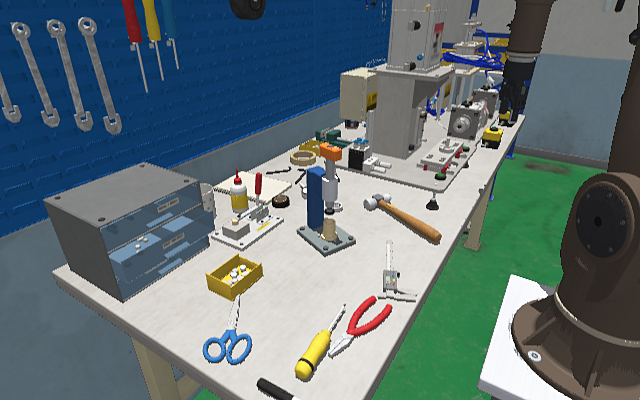

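View pics/top0.png

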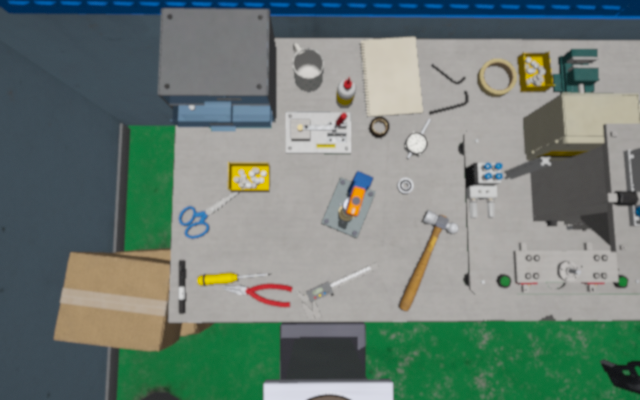

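The side picture shows the stand at about (328,215), its orange grip at (330,151) and the bush at (329,229). In the top picture the stand is at (348,207), with the grip near (355,200) and the blue column at (361,181). Next I segment the grip in both pictures.

```bash
cat > h.py <<'E'
import numpy as np,cv2
from plant import env
def ray(n,uv):
    c=env.calibration(n);R=np.array(c["rotation"])
    d=R@[(uv[0]-c["cx"])/c["fx"],(uv[1]-c["cy"])/c["fy"],1.]
    return np.array(c["position"]),d
def onz(n,uv,z):
    p,d=ray(n,uv);return p+d*(z-p[2])/d[2]
def proj(n,P):
    c=env.calibration(n);q=np.array(c["rotation"]).T@(np.array(P)-c["position"])
    return np.array([c["fx"]*q[0]/q[2]+c["cx"],c["fy"]*q[1]/q[2]+c["cy"]])
def tri(a,b):
    (p,d),(q,e)=ray("side",a),ray("top",b)
    t=np.linalg.lstsq(np.c_[d,-e],q-p,rcond=None)[0]
    return p+t[0]*d,q+t[1]*e
def grip_mask(im,box):
    h=cv2.cvtColor(im,cv2.COLOR_RGB2HSV);m=cv2.inRange(h,(5,150,120),(18,255,255))
    k=np.zeros_like(m);x0,y0,x1,y1=box;k[y0:y1,x0:x1]=m[y0:y1,x0:x1];return k
E
python3 - <<'E'
from h import *
c={}
out=[]
for n,box in(("side",(312,135,350,170)),("top",(335,175,380,225))):
    im=cv2.cvtColor(cv2.imread(f"pics/{n}0.png"),cv2.COLOR_BGR2RGB)
    m=grip_mask(im,box);p=cv2.findNonZero(m)[:,0].astype(np.float32)
    r=cv2.minAreaRect(p);c[n]=p.mean(0);print(n,len(p),p.mean(0),r)
    if n=="top":
        b=cv2.boxPoints(r);print([onz(n,q,.279).round(4).tolist() for q in b])
    x,y=((280,130) if n=="side" else (300,160))
    out.append(cv2.resize(im[y:y+130,x:x+100,::-1],None,fx=4,fy=4,interpolation=cv2.INTER_CUBIC))
cv2.imwrite("pics/crop0.png",np.hstack(out))
print(tri(c["side"],c["top"]), onz("top",c["top"],.279))
E
```

```text
side 281 [330.14233 151.89323] ((330.03448486328125, 151.41380310058594), (25.254566192626953, 14.484235763549805), 21.801406860351562)
top 162 [354.42593 202.81482] ((355.122802734375, 201.50714111328125), (11.752035140991211, 28.097505569458008), 17.35402488708496)
[[0.5441, -0.0245, 0.279], [0.5952, -0.0409, 0.279], [0.5885, -0.0621, 0.279], [0.5375, -0.0456, 0.279]]
(array([ 0.56657919, -0.0461661 ,  0.24379795]), array([ 0.56789563, -0.0454226 ,  0.24388044])) [ 0.56372265 -0.04193042  0.279     ]
```

View pics/crop0.png

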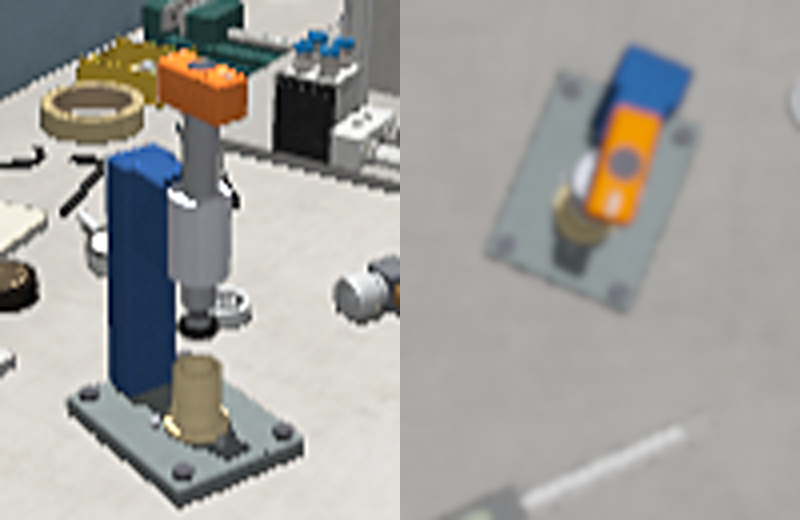

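```bash
python3 - <<'E'
from h import *
print("disc",tri((280+203/4,130+65/4),(300+225/4,160+163/4)))
B=[onz("top",(300+u/4,160+v/4),.014)[:2] for u,v in((162,70),(300,120),(226,312),(87,258))]
B=np.array(B);print(B.round(4),np.linalg.norm(np.roll(B,-1,0)-B,axis=1),B.mean(0))
d=(B[0]+B[1]-B[2]-B[3]);print("yaw",np.degrees(np.arctan2(d[1],d[0])))
im=cv2.cvtColor(cv2.imread("pics/top0.png"),cv2.COLOR_BGR2RGB)
p=cv2.findNonZero(grip_mask(im,(335,175,380,225)))[:,0].astype(float)
for z in(.255,.24): 
  q=np.array([onz("top",t,z)[:2] for t in cv2.boxPoints(cv2.minAreaRect(p.astype(np.float32)))]);print(q.mean(0),np.linalg.norm(q[1]-q[0]),np.linalg.norm(q[2]-q[1]))
# model check: project axis points for candidate axis
for ax in((.566,-.046),(.564,-.044),(.570,-.048)):
  print(ax,[(z,proj("side",(*ax,z)).round(1).tolist()) for z in(.265,.279,.18,.125,.059,.014)])
E
```

```text
disc (array([ 0.56725525, -0.04958528,  0.25617451]), array([ 0.57046087, -0.04778086,  0.25638431]))
[[ 0.6607 -0.0332]
 [ 0.6283 -0.1215]
 [ 0.5056 -0.0726]
 [ 0.5399  0.0152]] [0.09404371 0.13204417 0.09423154 0.13014821] [ 0.58362119 -0.05298995]
yaw -21.775723106882353
[ 0.5692461  -0.04573584] 0.05537869634589897 0.022987054775593343
[ 0.57107979 -0.04725466] 0.05644318630864272 0.023428912217105212
(0.566, -0.046) [(0.265, [330.5, 143.1]), (0.279, [330.6, 137.2]), (0.18, [329.9, 177.4]), (0.125, [329.5, 198.0]), (0.059, [329.1, 221.1]), (0.014, [328.9, 236.1])]
(0.564, -0.044) [(0.265, [330.8, 143.5]), (0.279, [330.9, 137.6]), (0.18, [330.2, 177.9]), (0.125, [329.8, 198.5]), (0.059, [329.4, 221.7]), (0.014, [329.1, 236.7])]
(0.57, -0.048) [(0.265, [329.4, 142.5]), (0.279, [329.5, 136.6]), (0.18, [328.9, 176.7]), (0.125, [328.6, 197.2]), (0.059, [328.2, 220.3]), (0.014, [328.0, 235.3])]
```

{"fn": "carry_out", "kwargs": {"motion": [[100,0,0,-0.045,0,0,0],[100,0,0,-0.045,0,0,0],[100,0.035,-0.0236,-0.02,0,0,0],[100,0.035,-0.0236,0,0,0,0],[100,0.035,-0.0236,0,0,0,0]]}}

```text
clock: 0.6
eef_pos: [0.3397, -0.4497, 0.3215]
tcp_rot: [[0.897, 0.441, 0.001], [0.441, -0.897, -0.001], [0.0, 0.001, -1.0]]
ft_force: [0.5, -1.5, -0.1]
grip_width: 0.998
gripper_force: 0.0
```

{"fn": "carry_out", "kwargs": {"motion": [[100,0.035,-0.0236,0,0,0,0],[100,0.035,-0.0236,0,0,0,0],[100,0.035,-0.0236,0,0,0,0],[100,0.035,-0.0236,0,0,0,0],[100,0.035,-0.0236,0,0,0,0]]}}

```text
clock: 1.1
eef_pos: [0.4443, -0.2659, 0.3208]
tcp_rot: [[0.897, 0.442, -0.0], [0.442, -0.897, 0.0], [-0.0, -0.0, -1.0]]
ft_force: [0.7, 0.5, 0.3]
grip_width: 0.999
gripper_force: 0.0
```

{"fn": "carry_out", "kwargs": {"motion": [[100,0.035,-0.0236,0,0,0,0],[100,0.035,-0.0236,0,0,0,0],[100,0.035,-0.0236,0,0,0,0],[100,0.035,-0.0236,0,0,0,0],[100,0.035,-0.0236,0,0,0,0]]}}

```text
clock: 1.6
eef_pos: [0.5492, -0.0829, 0.3208]
tcp_rot: [[0.897, 0.442, -0.0], [0.442, -0.897, -0.0], [-0.0, -0.0, -1.0]]
ft_force: [2.0, -0.2, 0.5]
grip_width: 1.001
gripper_force: 0.0
```

{"fn": "carry_out", "kwargs": {"motion": [[100,0,0,0,0,0,0.149],[100,0,0,0,0,0,0.149],[100,0,0,0,0,0,0.149],[100,0,0,0,0,0,0.149],[100,0,0,0,0,0,0.149]]}}

```text
clock: 2.1
eef_pos: [0.5486, -0.0844, 0.3206]
tcp_rot: [[0.957, -0.289, -0.001], [-0.289, -0.957, -0.0], [-0.001, 0.0, -1.0]]
ft_force: [-0.4, 0.2, 0.0]
grip_width: 0.998
gripper_force: 0.0
```

{"fn": "carry_out", "kwargs": {"motion": [[100,0.0045,-0.021,0,0,0,0.02],[100,0.0042,-0.0207,0,0,0,0],[100,0,0,0.02,0,0,0],[100,0,0,0.005,0,0,0],[100,0,0,0,0,0,0]]}}

```text
clock: 2.6
eef_pos: [0.5685, -0.0476, 0.2949]
tcp_rot: [[0.953, -0.303, -0.003], [-0.303, -0.953, -0.0], [-0.002, 0.001, -1.0]]
ft_force: [0.9, 0.4, -0.5]
grip_width: 1.002
gripper_force: 0.0
```

```bash
python3 - <<'E'
from h import *
s=env.sense();print(np.round(s["eef_pos"],4),np.round(s["tcp_rot"],3).tolist(),np.round(s["joint_pos"],1))
o=[]
for n,(x,y) in(("side",(280,80)),("top",(300,140))):
    im=env.read_camera(n)[:,:,::-1]
    o.append(cv2.resize(im[y:y+130,x:x+100],None,fx=4,fy=4,interpolation=cv2.INTER_CUBIC))
cv2.imwrite("pics/crop1.png",np.hstack(o))
print(proj("side",s["eef_pos"]),proj("top",s["eef_pos"]))
E
```

```text
[ 0.5685 -0.0476  0.2949] [[0.953, -0.303, -0.003], [-0.303, -0.953, -0.0], [-0.002, 0.001, -1.0]] [   6.6   17.2   -9.6   89.7    3.    73.5 -111.1]
[330.11124921 129.89804159] [358.28510713 199.26681343]
```

View pics/crop1.png

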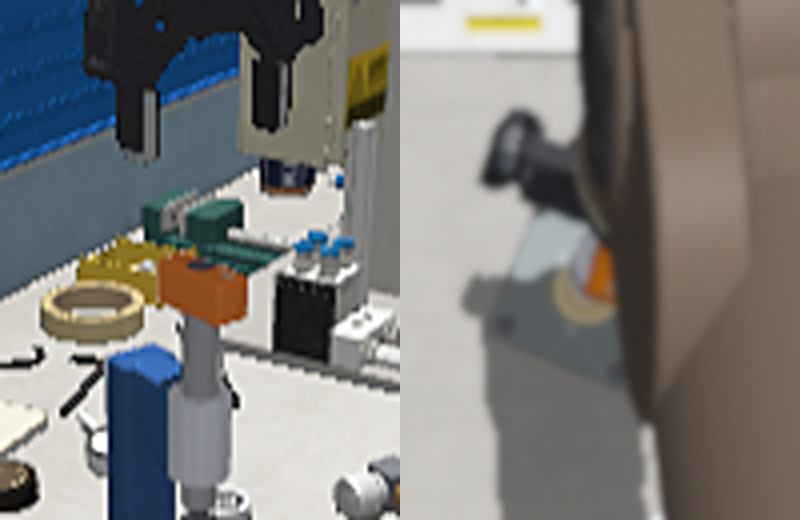

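The fingers straddle the orange grip: tips at full-image (314,119) and (347,111), with the grip at (331,150) midway below them. I'll descend and close in stages.

{"fn": "carry_out", "kwargs": {"motion": [[100,0,0,0.02,0,0,0],[100,0,0,0.02,0,0,0],[100,0,0,0.02,0,0,0],[100,0,0,0.009,0,0,0],[60,0,0,0,0,0,0]], "force": 60}}

```text
clock: 3.2
eef_pos: [0.5688, -0.0475, 0.2265]
tcp_rot: [[0.953, -0.303, -0.001], [-0.303, -0.953, -0.0], [-0.001, 0.001, -1.0]]
ft_force: [-0.2, -0.2, 0.9]
grip_width: 0.859
gripper_force: 0.0
```

{"fn": "carry_out", "kwargs": {"motion": [[40,0,0,0,0,0,0],[36,0,0,0,0,0,0],[34,0,0,0,0,0,0],[33,0,0,0,0,0,0],[33,0,0,0,0,0,0]]}}

```text
clock: 3.7
eef_pos: [0.5695, -0.047, 0.2273]
tcp_rot: [[0.953, -0.302, 0.0], [-0.302, -0.953, -0.0], [0.0, -0.0, -1.0]]
ft_force: [-0.2, -1.4, -0.3]
grip_width: 0.33
gripper_force: 0.0
```

```bash
python3 - <<'E'
from h import *
s=env.sense();print({k:np.round(s[k],4).tolist() for k in("eef_pos","tcp_rot","ft_force","wrist_torque","grip_width","gripper_force")})
im=env.read_camera("side")[:,:,::-1];x,y=270,90
cv2.imwrite("pics/crop2.png",cv2.resize(im[y:y+100,x:x+130],None,fx=6,fy=6,interpolation=cv2.INTER_CUBIC))
E
```

```text
{'eef_pos': [0.5695, -0.047, 0.2273], 'tcp_rot': [[0.9532, -0.3024, 0.0005], [-0.3024, -0.9532, -0.0001], [0.0005, -0.0001, -1.0]], 'ft_force': [-0.2039, -1.3707, -0.2863], 'wrist_torque': [0.0384, -0.0304, -0.0304], 'grip_width': 0.3297, 'gripper_force': 0.0}
```

View pics/crop2.png

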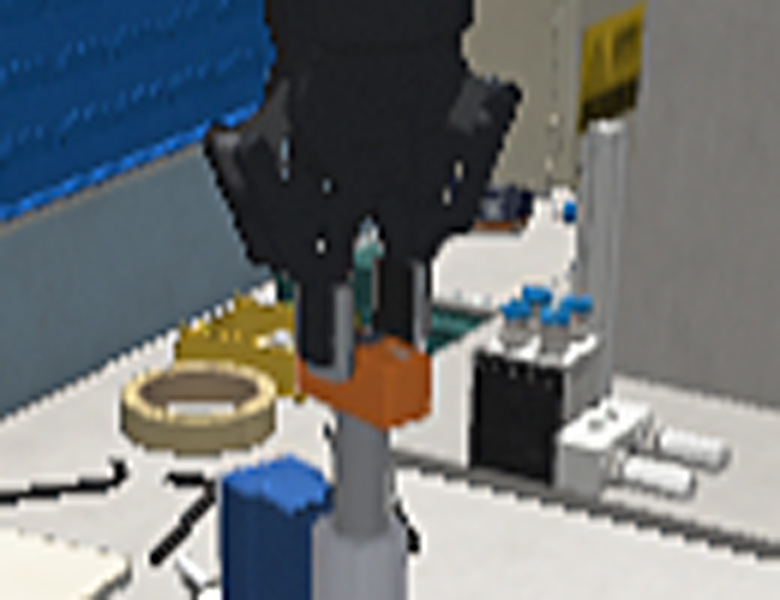

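The fingers straddle the grip's sides: near tip at crop (325,375), grip bottom edge at about (325,400). I'll go 8 mm lower for a fuller hold and then close.

{"fn": "carry_out", "kwargs": {"motion": [[33,0,0,0.004,0,0,0],[33,0,0,0.004,0,0,0],[30,0,0,0,0,0,0],[26,0,0,0,0,0,0],[20,0,0,0,0,0,0]], "force": 70}}

```text
clock: 4.25
eef_pos: [0.569, -0.0467, 0.2186]
tcp_rot: [[0.953, -0.302, -0.001], [-0.302, -0.953, 0.0], [-0.001, -0.0, -1.0]]
ft_force: [0.4, 1.6, -2.6]
grip_width: 0.266
gripper_force: 68.7
```

{"fn": "carry_out", "kwargs": {"motion": [[15,0,0,0,0,0,0],[15,0,0,0,0,0,0],[15,0,0,0,0,0,0],[15,0,0,0,0,0,0],[15,0,0,0,0,0,0]]}}

```text
clock: 4.75
eef_pos: [0.569, -0.0467, 0.2187]
tcp_rot: [[0.953, -0.302, -0.001], [-0.302, -0.953, 0.0], [-0.001, -0.0, -1.0]]
ft_force: [0.5, 3.3, -6.5]
grip_width: 0.266
gripper_force: 68.8
```

```bash
cat > s.py <<'E'
from h import *
s=env.sense();R=np.array(s["tcp_rot"])
print(round(s["clock"],2),np.round(s["eef_pos"],4),"yaw",np.degrees(np.arctan2(R[1,0],R[0,0])).round(2),"F",np.round(s["ft_force"],2),"T",np.round(s["wrist_torque"],3),np.round(s["grip_width"],3),np.round(s["gripper_force"],1),"tilt",R[:,2].round(4))
E
python3 s.py
```

```text
4.75 [ 0.569  -0.0467  0.2187] yaw -17.59 F [ 0.53  3.32 -6.54] T [0.74  0.038 0.147] 0.266 68.8 tilt [-8.e-04  4.e-04 -1.e+00]
```

{"fn": "carry_out", "kwargs": {"motion": [[15,0,0,0,0,0,-0.1],[15,0,0,0,0,0,-0.1],[15,0,0,0,0,0,-0.1],[15,0,0,0,0,0,-0.1],[15,0,0,0,0,0,0]]}}

```text
clock: 5.25
eef_pos: [0.5691, -0.0469, 0.2189]
tcp_rot: [[0.996, 0.094, -0.0], [0.094, -0.996, 0.0], [-0.0, -0.0, -1.0]]
ft_force: [-2.0, 3.4, -5.8]
grip_width: 0.263
gripper_force: 69.2
```

```bash
python3 s.py
```

```text
5.25 [ 0.5691 -0.0469  0.2189] yaw 5.39 F [-2.04  3.37 -5.85] T [0.68  0.06  0.131] 0.263 69.2 tilt [-5.e-04  4.e-04 -1.e+00]
```

{"fn": "carry_out", "kwargs": {"motion": [[15,0,0,0,0,0,-0.1],[15,0,0,0,0,0,-0.1],[15,0,0,0,0,0,-0.1],[15,0,0,0,0,0,-0.1],[15,0,0,0,0,0,-0.1]]}}

```text
clock: 5.75
eef_pos: [0.5692, -0.0473, 0.219]
tcp_rot: [[0.829, 0.559, -0.0], [0.559, -0.829, -0.0], [-0.0, 0.0, -1.0]]
ft_force: [-2.0, 2.0, -5.2]
grip_width: 0.265
gripper_force: 69.1
```

{"fn": "carry_out", "kwargs": {"motion": [[15,0,0,0,0,0,-0.1],[15,0,0,0,0,0,-0.1],[15,0,0,0,0,0,0],[15,0,0,0,0,0,0],[15,0,0,0,0,0,0]]}}

```text
clock: 6.25
eef_pos: [0.5693, -0.0473, 0.219]
tcp_rot: [[0.704, 0.71, 0.0], [0.71, -0.704, -0.0], [-0.0, 0.0, -1.0]]
ft_force: [-1.4, 0.9, -4.2]
grip_width: 0.263
gripper_force: 69.3
```

```bash
python3 s.py; python3 - <<'E'
from h import *
im=env.read_camera("side")[:,:,::-1];x,y=270,110
cv2.imwrite("pics/crop3.png",cv2.resize(im[y:y+130,x:x+130],None,fx=4,fy=4,interpolation=cv2.INTER_CUBIC))
E
```

```text
6.25 [ 0.5693 -0.0473  0.219 ] yaw 45.23 F [-1.42  0.87 -4.21] T [0.554 0.034 0.125] 0.263 69.3 tilt [ 1.e-04 -5.e-04 -1.e+00]
```

View pics/crop3.png

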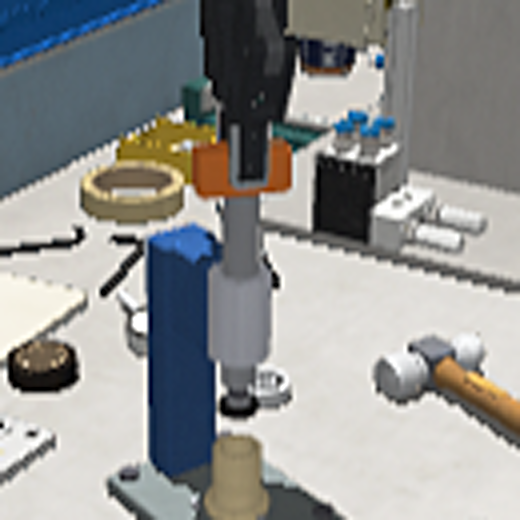

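The grip turned with the fingers. The pad's underside is at crop (238,413) and the bush top at (238,447), so the gap is about 20 mm. I'll slide down and feel for contact.

{"fn": "carry_out", "kwargs": {"motion": [[15,0,0,0.002,0,0,0],[15,0,0,0.002,0,0,0],[15,0,0,0.002,0,0,0],[15,0,0,0.002,0,0,0],[15,0,0,0.002,0,0,0]]}}

```text
clock: 6.8
eef_pos: [0.5694, -0.0473, 0.2089]
tcp_rot: [[0.702, 0.712, 0.0], [0.712, -0.702, -0.0], [-0.0, 0.0, -1.0]]
ft_force: [-3.6, 0.1, 2.2]
grip_width: 0.26
gripper_force: 70.1
```

```bash
python3 s.py
```

```text
6.8 [ 0.5694 -0.0473  0.2089] yaw 45.4 F [-3.56  0.11  2.17] T [0.199 0.541 0.073] 0.26 70.1 tilt [ 2.e-04 -3.e-04 -1.e+00]
```

{"fn": "carry_out", "kwargs": {"motion": [[15,0,0,0.0005,0,0,0],[15,0,0,0.0005,0,0,0],[15,0,0,0.0005,0,0,0],[15,0,0,0.0005,0,0,0],[15,0,0,0.0005,0,0,0]]}}

```text
clock: 7.3
eef_pos: [0.5693, -0.0473, 0.2065]
tcp_rot: [[0.702, 0.712, 0.0], [0.712, -0.702, -0.0], [-0.0, 0.0, -1.0]]
ft_force: [-3.9, -1.8, 0.8]
grip_width: 0.268
gripper_force: 70.1
```

```bash
python3 s.py
```

```text
7.3 [ 0.5693 -0.0473  0.2065] yaw 45.41 F [-3.89 -1.8   0.81] T [-0.071  0.446 -0.037] 0.268 70.1 tilt [ 0.e+00 -3.e-04 -1.e+00]
```

{"fn": "carry_out", "kwargs": {"motion": [[15,0,0,0.0005,0,0,0],[15,0,0,0.0005,0,0,0],[15,0,0,0.0005,0,0,0],[15,0,0,0.0005,0,0,0],[15,0,0,0.0005,0,0,0]]}}

```text
clock: 7.8
eef_pos: [0.5694, -0.0473, 0.204]
tcp_rot: [[0.702, 0.712, 0.0], [0.712, -0.702, -0.0], [-0.0, 0.0, -1.0]]
ft_force: [-3.9, -2.5, 1.5]
grip_width: 0.269
gripper_force: 70.1
```

{"fn": "carry_out", "kwargs": {"motion": [[15,0,0,0.0004,0,0,0],[15,0,0,0.0004,0,0,0],[15,0,0,0.0004,0,0,0],[15,0,0,0.0004,0,0,0],[15,0,0,0.0004,0,0,0]]}}

```text
clock: 8.3
eef_pos: [0.5693, -0.0473, 0.202]
tcp_rot: [[0.702, 0.712, 0.0], [0.712, -0.702, -0.0], [-0.0, 0.0, -1.0]]
ft_force: [-3.6, -3.6, 2.3]
grip_width: 0.265
gripper_force: 70.1
```

{"fn": "carry_out", "kwargs": {"motion": [[15,0,0,0.0004,0,0,0],[15,0,0,0.0004,0,0,0],[15,0,0,0.0004,0,0,0],[15,0,0,0.0004,0,0,0],[15,0,0,0.0004,0,0,0]]}}

```text
clock: 8.8
eef_pos: [0.5694, -0.0473, 0.2]
tcp_rot: [[0.702, 0.712, 0.0], [0.712, -0.702, -0.0], [-0.0, 0.0, -1.0]]
ft_force: [-3.9, -3.5, 1.3]
grip_width: 0.26
gripper_force: 70.1
```

{"fn": "carry_out", "kwargs": {"motion": [[15,0,0,0.0003,0,0,0],[15,0,0,0.0003,0,0,0],[15,0,0,0.0003,0,0,0],[15,0,0,0.0003,0,0,0],[15,0,0,0.0003,0,0,0]]}}

```text
clock: 9.3
eef_pos: [0.5694, -0.0472, 0.1985]
tcp_rot: [[0.702, 0.712, 0.0], [0.712, -0.702, -0.0], [-0.0, 0.0, -1.0]]
ft_force: [-3.7, -3.7, 1.6]
grip_width: 0.265
gripper_force: 70.1
```

```bash
python3 s.py; python3 - <<'E'
from h import *
im=env.read_camera("side")[:,:,::-1];x,y=295,170
cv2.imwrite("pics/crop4.png",cv2.resize(im[y:y+80,x:x+70],None,fx=7,fy=7,interpolation=cv2.INTER_CUBIC))
E
```

```text
9.3 [ 0.5694 -0.0472  0.1985] yaw 45.41 F [-3.66 -3.68  1.57] T [-0.438  0.444  0.079] 0.265 70.1 tilt [ 1.e-04 -2.e-04 -1.e+00]
```

View pics/crop4.png

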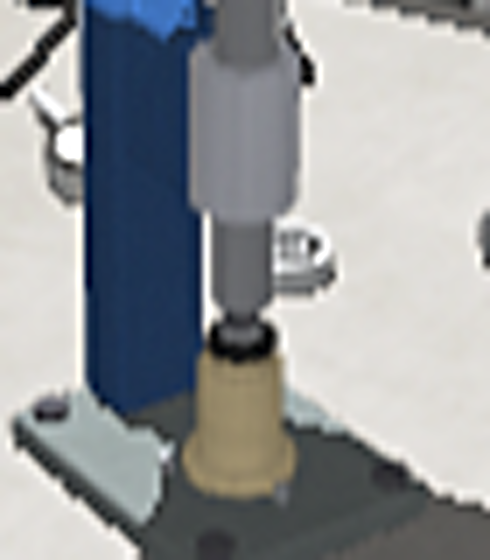

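The pad, at crop (240,340), is almost on the bush's top face, at about (240,352). I'll go on in 1 mm steps.

{"fn": "carry_out", "kwargs": {"motion": [[15,0,0,0.0003,0,0,0],[15,0,0,0.0003,0,0,0],[15,0,0,0.0003,0,0,0],[15,0,0,0.0003,0,0,0],[15,0,0,0,0,0,0]]}}

```text
clock: 9.85
eef_pos: [0.5694, -0.0472, 0.1973]
tcp_rot: [[0.702, 0.712, 0.0], [0.712, -0.702, -0.0], [-0.0, 0.0, -1.0]]
ft_force: [-3.4, -3.6, 1.2]
grip_width: 0.261
gripper_force: 70.1
```

{"fn": "carry_out", "kwargs": {"motion": [[15,0,0,0.0003,0,0,0],[15,0,0,0.0003,0,0,0],[15,0,0,0.0003,0,0,0],[15,0,0,0.0003,0,0,0],[15,0,0,0,0,0,0]]}}

```text
clock: 10.35
eef_pos: [0.5694, -0.0473, 0.1961]
tcp_rot: [[0.702, 0.712, 0.0], [0.712, -0.702, -0.0], [-0.0, 0.0, -1.0]]
ft_force: [-3.9, -3.1, 1.8]
grip_width: 0.261
gripper_force: 70.1
```

{"fn": "carry_out", "kwargs": {"motion": [[15,0,0,0.0003,0,0,0],[15,0,0,0.0003,0,0,0],[15,0,0,0.0003,0,0,0],[15,0,0,0.0003,0,0,0],[15,0,0,0,0,0,0]]}}

```text
clock: 10.85
eef_pos: [0.5693, -0.0472, 0.1949]
tcp_rot: [[0.702, 0.712, -0.0], [0.712, -0.702, -0.0], [-0.0, 0.0, -1.0]]
ft_force: [-3.8, -3.6, 0.4]
grip_width: 0.264
gripper_force: 70.1
```

```bash
python3 s.py
```

```text
10.85 [ 0.5693 -0.0472  0.1949] yaw 45.42 F [-3.83 -3.57  0.41] T [-0.539  0.328  0.046] 0.264 70.1 tilt [-0.e+00 -2.e-04 -1.e+00]
```

{"fn": "carry_out", "kwargs": {"motion": [[15,0,0,0.0003,0,0,0],[15,0,0,0.0003,0,0,0],[15,0,0,0.0003,0,0,0],[15,0,0,0.0003,0,0,0],[15,0,0,0,0,0,0]]}}

```text
clock: 11.35
eef_pos: [0.5693, -0.0472, 0.1936]
tcp_rot: [[0.702, 0.712, -0.0], [0.712, -0.702, -0.0], [-0.0, 0.0, -1.0]]
ft_force: [-3.6, -3.5, 1.9]
grip_width: 0.264
gripper_force: 70.1
```

{"fn": "carry_out", "kwargs": {"motion": [[15,0,0,0.0003,0,0,0],[15,0,0,0.0003,0,0,0],[15,0,0,0.0003,0,0,0],[15,0,0,0.0003,0,0,0],[15,0,0,0,0,0,0]]}}

```text
clock: 11.85
eef_pos: [0.5694, -0.0473, 0.1926]
tcp_rot: [[0.702, 0.712, 0.0], [0.712, -0.702, -0.0], [-0.0, 0.0, -1.0]]
ft_force: [-3.7, -3.9, 1.9]
grip_width: 0.263
gripper_force: 70.2
```

```bash
python3 s.py; python3 - <<'E'
from h import *
im=env.read_camera("side")[:,:,::-1];x,y=295,120
cv2.imwrite("pics/crop5.png",cv2.resize(im[y:y+130,x:x+70],None,fx=4.5,fy=4.5,interpolation=cv2.INTER_CUBIC))
E
```

```text
11.85 [ 0.5694 -0.0473  0.1926] yaw 45.41 F [-3.71 -3.94  1.94] T [-0.544  0.453  0.065] 0.263 70.2 tilt [ 1.e-04 -3.e-04 -1.e+00]
```

View pics/crop5.png

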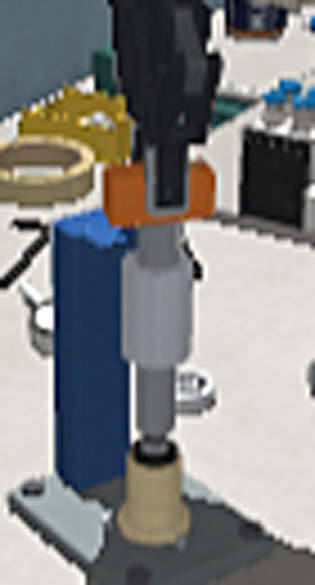

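The pad is still visibly at the bush rim, at crop (155,455), with no force yet. I'll continue.

{"fn": "carry_out", "kwargs": {"motion": [[15,0,0,0.0003,0,0,0],[15,0,0,0.0003,0,0,0],[15,0,0,0.0003,0,0,0],[15,0,0,0,0,0,0],[15,0,0,0,0,0,0]]}}

```text
clock: 12.4
eef_pos: [0.5694, -0.0472, 0.1919]
tcp_rot: [[0.702, 0.712, 0.0], [0.712, -0.702, -0.0], [-0.0, 0.0, -1.0]]
ft_force: [-4.0, -3.8, 3.6]
grip_width: 0.264
gripper_force: 70.4
```

```bash
python3 s.py
```

```text
12.4 [ 0.5694 -0.0472  0.1919] yaw 45.41 F [-3.98 -3.79  3.58] T [-0.54   0.651  0.057] 0.264 70.4 tilt [ 2.e-04 -3.e-04 -1.e+00]
```

{"fn": "carry_out", "kwargs": {"motion": [[15,0,0,0.0003,0,0,0],[15,0,0,0.0003,0,0,0],[15,0,0,0.0004,0,0,0],[15,0,0,0,0,0,0],[15,0,0,0,0,0,0]]}}

```text
clock: 12.9
eef_pos: [0.5694, -0.0472, 0.1911]
tcp_rot: [[0.702, 0.712, 0.0], [0.712, -0.702, -0.0], [0.0, 0.001, -1.0]]
ft_force: [-5.3, -4.1, 6.3]
grip_width: 0.262
gripper_force: 70.7
```

```bash
python3 s.py
```

```text
12.9 [ 0.5694 -0.0472  0.1911] yaw 45.41 F [-5.3  -4.09  6.28] T [-0.559  0.741  0.102] 0.262 70.7 tilt [ 4.e-04 -4.e-04 -1.e+00]
```

{"fn": "carry_out", "kwargs": {"motion": [[15,0,0,0.0004,0,0,0],[15,0,0,0.0004,0,0,0],[15,0,0,0.0004,0,0,0],[15,0,0,0,0,0,0],[15,0,0,0,0,0,0]]}}

```text
clock: 13.4
eef_pos: [0.5694, -0.0473, 0.1902]
tcp_rot: [[0.702, 0.712, 0.001], [0.712, -0.702, -0.0], [0.0, 0.001, -1.0]]
ft_force: [-6.8, -3.5, 7.8]
grip_width: 0.261
gripper_force: 71.1
```

{"fn": "carry_out", "kwargs": {"motion": [[15,0,0,0,0,0,0],[15,0,0,0,0,0,0],[15,0,0,0,0,0,0],[15,0,0,0,0,0,0],[15,0,0,0,0,0,0]]}}

```text
clock: 13.9
eef_pos: [0.5694, -0.0473, 0.1902]
tcp_rot: [[0.702, 0.712, 0.001], [0.712, -0.702, -0.0], [0.0, 0.001, -1.0]]
ft_force: [-6.0, -3.3, 8.7]
grip_width: 0.261
gripper_force: 71.1
```

```bash
python3 s.py
```

```text
13.9 [ 0.5694 -0.0473  0.1902] yaw 45.41 F [-6.04 -3.28  8.73] T [-0.537  1.056  0.049] 0.261 71.1 tilt [ 6.e-04 -5.e-04 -1.e+00]
```

{"fn": "carry_out", "kwargs": {"motion": [[15,0,0,0.0003,0,0,0],[15,0,0,0.0003,0,0,0],[15,0,0,0,0,0,0],[15,0,0,0,0,0,0],[15,0,0,0,0,0,0]]}}

```text
clock: 14.4
eef_pos: [0.5694, -0.0473, 0.1898]
tcp_rot: [[0.702, 0.712, 0.001], [0.712, -0.702, -0.001], [0.0, 0.001, -1.0]]
ft_force: [-6.7, -3.7, 10.5]
grip_width: 0.262
gripper_force: 71.3
```

```bash
python3 s.py
```

```text
14.4 [ 0.5694 -0.0473  0.1898] yaw 45.41 F [-6.65 -3.67 10.49] T [-0.523  1.167  0.05 ] 0.262 71.3 tilt [ 7.e-04 -5.e-04 -1.e+00]
```

{"fn": "carry_out", "kwargs": {"motion": [[15,0,0,0,0,0,0.1],[15,0,0,0,0,0,0.1],[15,0,0,0,0,0,0.1],[15,0,0,0,0,0,0.1],[15,0,0,0,0,0,0]]}}

```text
clock: 14.9
eef_pos: [0.5692, -0.047, 0.1898]
tcp_rot: [[0.925, 0.38, 0.0], [0.38, -0.925, -0.0], [0.0, 0.0, -1.0]]
ft_force: [-8.5, -4.5, 10.9]
grip_width: 0.265
gripper_force: 71.4
```

```bash
python3 s.py
```

```text
14.9 [ 0.5692 -0.047   0.1898] yaw 22.31 F [-8.54 -4.46 10.88] T [-0.257  1.408  0.032] 0.265 71.4 tilt [ 3.e-04 -4.e-04 -1.e+00]
```

{"fn": "carry_out", "kwargs": {"motion": [[15,0,0,0,0,0,0.1],[15,0,0,0,0,0,0.1],[15,0,0,0,0,0,0.1],[15,0,0,0,0,0,0.1],[15,0,0,0,0,0,0.1]]}}

```text
clock: 15.4
eef_pos: [0.5691, -0.0464, 0.1898]
tcp_rot: [[0.994, -0.11, 0.0], [-0.11, -0.994, 0.001], [-0.0, -0.001, -1.0]]
ft_force: [-8.5, -3.5, 13.0]
grip_width: 0.263
gripper_force: 72.1
```

{"fn": "carry_out", "kwargs": {"motion": [[15,0,0,0,0,0,0.1],[15,0,0,0,0,0,0.1],[15,0,0,0,0,0,0.05],[15,0,0,0,0,0,0],[15,0,0,0,0,0,0]]}}

```text
clock: 15.9
eef_pos: [0.5691, -0.0462, 0.1898]
tcp_rot: [[0.937, -0.349, 0.0], [-0.349, -0.937, 0.001], [-0.0, -0.001, -1.0]]
ft_force: [-7.0, -2.9, 11.4]
grip_width: 0.263
gripper_force: 71.9
```

```bash
python3 s.py
```

```text
15.9 [ 0.5691 -0.0462  0.1898] yaw -20.42 F [-6.97 -2.91 11.36] T [0.653 1.719 0.361] 0.263 71.9 tilt [ 1.e-04  8.e-04 -1.e+00]
```

{"fn": "carry_out", "kwargs": {"motion": [[15,0,0,0,0,0,0.03],[15,0,0,0,0,0,0],[15,0,0,0,0,0,0],[15,0,0,0,0,0,0],[15,0,0,0,0,0,0]]}}

```text
clock: 16.4
eef_pos: [0.5691, -0.0462, 0.1898]
tcp_rot: [[0.926, -0.377, 0.0], [-0.377, -0.926, 0.001], [-0.0, -0.001, -1.0]]
ft_force: [-7.7, -2.0, 11.6]
grip_width: 0.267
gripper_force: 71.9
```

```bash
python3 s.py
```

```text
16.4 [ 0.5691 -0.0462  0.1898] yaw -22.13 F [-7.69 -2.   11.61] T [0.581 1.727 0.424] 0.267 71.9 tilt [ 1.e-04  8.e-04 -1.e+00]
```

{"fn": "carry_out", "kwargs": {"motion": [[27,0,0,0,0,0,0],[30,0,0,0,0,0,0],[36,0,0,0,0,0,0],[45,0,0,0,0,0,0],[55,0,0,0,0,0,0]]}}

```text
clock: 16.9
eef_pos: [0.5695, -0.0467, 0.1887]
tcp_rot: [[0.926, -0.377, 0.0], [-0.377, -0.926, 0.0], [0.0, -0.0, -1.0]]
ft_force: [-0.3, -0.1, 0.3]
grip_width: 0.551
gripper_force: 0.0
```

```bash
python3 s.py
```

```text
16.9 [ 0.5695 -0.0467  0.1887] yaw -22.17 F [-0.33 -0.11  0.32] T [-0.016 -0.001 -0.037] 0.551 0.0 tilt [ 2.e-04  3.e-04 -1.e+00]
```

Released with no contact left; now straight up and clear.

{"fn": "carry_out", "kwargs": {"motion": [[60,0,0,-0.01,0,0,0],[60,0,0,-0.025,0,0,0],[60,0,0,-0.035,0,0,0],[60,0,0,-0.035,0,0,0],[60,0,0,0,0,0,0]]}}

```text
clock: 17.4
eef_pos: [0.5719, -0.0469, 0.2997]
tcp_rot: [[0.926, -0.378, 0.009], [-0.378, -0.926, 0.0], [0.008, -0.003, -1.0]]
ft_force: [1.1, -0.0, -0.4]
grip_width: 0.601
gripper_force: 0.0
```

```bash
python3 s.py; python3 - <<'E'
from h import *
im=env.read_camera("side")[:,:,::-1];x,y=280,110
cv2.imwrite("pics/crop6.png",cv2.resize(im[y:y+140,x:x+100],None,fx=4,fy=4,interpolation=cv2.INTER_CUBIC))
E
```

```text
17.4 [ 0.5719 -0.0469  0.2997] yaw -22.19 F [ 1.07 -0.02 -0.37] T [-0.022 -0.011 -0.053] 0.601 0.0 tilt [ 0.0091  0.     -1.    ]
```

View pics/crop6.png

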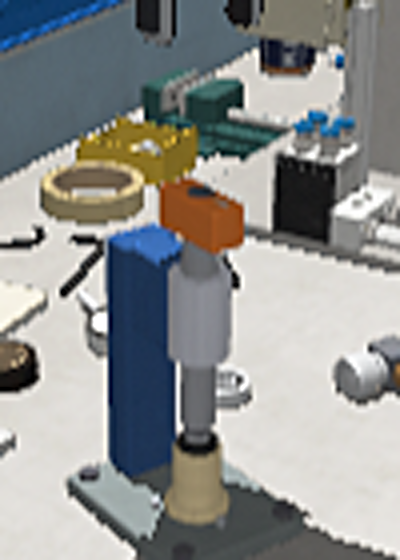

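The grip, at crop (202,215), is in line with the stand. The pad, at (200,440), sits on the upright bush, and the gripper is well above.

```bash
python3 -c "
from plant import env
print(env.sign_off())"
```

```text
the job is handed in; nothing more can be done
None
```

I handed the job in with the rod twisted back to about its stop, its pad on the upright bush at an estimated 9 N from the wrist force, and the gripper clear above; the sign-off returned no verdict.

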